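# Put the coffee corner back in order

## Task

Whoever wiped the coffee corner put four things back in each other's places. Set the wood-handled tamper in the round well of its dark wooden stand, the steel dosing cup on the middle of the scale's metal weighing plate, the dotted espresso cup on the middle of the white saucer, and the glass sugar shaker in the light wooden dish, each standing flat and upright; the round black mat is free for anything that has to wait. Tip nothing over and leave the milk pitcher where it stands.

Things in the scene. Friction and masses are not known exactly. Their poses are not given: they have to be found in the camera images.
- tamper: steel coffee tamper with a dark turned wooden grip, 0.38 kg, standing upright, 94 mm tall. Origin: centre of its underside, z up along its axis. Steel base 58 mm in diameter up to 30 mm above the origin; the wooden grip above it is at most 36 mm in diameter, from 30 to 94 mm. Take it by the grip. Starts on the scale or in the light dish (underside at z = 20 mm).
- dosing_cup: cylindrical steel dosing cup without handle, dark ground coffee inside, 58 mm in diameter, 50 mm tall, 0.12 kg. Origin: centre of its underside, z up. May be taken across its outside from any direction. Starts in the dark stand or on the saucer (underside at z = 8 mm).
- espresso_cup: white dotted espresso cup, 55 mm tall, 0.15 kg. Origin: centre of its foot (44 mm wide) on the axis of the bowl, z up. Bowl 63 mm wide at the rim, narrower below half height; the handle points along its own -y to 60 mm from the axis, 13 to 54 mm above the foot. Take it across the bowl along its own x, 35 to 45 mm above the foot. Starts on the scale or in the light dish (foot at z = 20 mm).
- sugar_shaker: clear glass sugar shaker with white contents and a grey domed top, 44 mm in diameter, 90 mm tall, 0.1 kg. Origin: centre of its underside, z up. Round: the 44 mm glass reaches up to about 70 mm, the top above it is 34 mm. Take it by the glass from any side. Starts in the dark stand or on the saucer (underside at z = 8 mm).
- tamper_stand: round dark wooden tamper stand, 96 mm in diameter, 18 mm high, does not move: home of the tamper. Origin: centre of its underside on the worktop. Round well 76 mm in diameter and 10 mm deep with a black rubber pad; the floor of the well is 8 mm above the origin.
- scale_pan (a point): middle of the metal weighing plate of the black coffee scale: home of the dosing cup. The point lies on the top face of the plate, 20 mm above the worktop; the plate is about 62 mm along the point's x and 90 mm along its y, flat, without rim. The scale is 68 x 150 mm and does not move.
- saucer: round white saucer, 124 mm in diameter, rim 15 mm high, does not move: home of the espresso cup. Origin: centre of its underside on the worktop. The flat middle, about 78 mm in diameter, is 8 mm above the origin; the border rises outward from it.
- shaker_dish: small round light wooden dish on a foot, 82 mm in diameter, 24 mm high, does not move: home of the sugar shaker. Origin: centre of its underside on the worktop. Flat floor 74 mm in diameter, 20 mm above the origin, with a lip 4 mm high round it.
- bar_mat: round black rubber mat, 116 mm in diameter, 6 mm thick, does not move, empty at the start: free spot on which a thing can wait. Origin: centre of its underside on the worktop.
- milk_pitcher: bystander: steel milk pitcher with a handle, 95 x 77 mm, 102 mm tall, loose. Origin: about the middle of its underside; the handle points along its own +x. To be left where it stands.
Things that resemble listed ones, but are neither listed nor needed, are in the scene too. Leave any pink or turquoise look-alike of the tamper alone.

How it is judged:
By the outcome, as a careful person would: the job done as asked, in the order asked, and still so for the second after the job is handed in, with the robot touching nothing.
It also fails if it takes over 144 s, if anything falls off the work surface, if the arm or the gripper's body presses on something with over 40 N, if the wrist force passes 120 N, or if a joint passes its speed limit or range.

## Robot

A 6-joint arm with a two-finger parallel gripper is mounted at the origin on a cart in front of the work surface, level with it; the furniture and walls round the work are solid. World frame = base frame: x ahead of the robot, y to its left, z up, the work surface at z = 0. Lengths are in mm, angles in rad, forces in N, time in s.
With the tool pointing down it reaches from about 275 to 750 mm from the base axis. Payload 10.2 kg.
Tool frame: the origin (TCP) lies at the centre of the arm's flange, where the gripper is bolted on; the fingertips stand 173 mm ahead of it and the grasp point (between the pads) lies 155 mm ahead of it; z points along the fingers, y is the line along which they close (so a half turn about z gives the same grasp; the last joint's range is limited). The gripper opens to 85 mm and grips with 20 to 120 N. Pads are 22 mm wide; open, the fingers measure 114 mm over their backs; the gripper's body (76 mm by 85 mm) begins 54 mm behind the grasp point. The pads swing forward as they close: fully open they stand 13 mm farther back than shut.
Start: joints at [-1.39, 0.313, 1.498, -0, 1.331, -0.223], TCP at [206.269, -482.789, 404.694] pointing down, gripper open.
Joint ranges: [-2.94, 2.94], [-0.97, 2.17], [0.19, 2.56], [-1.23, 4.37], [0.02, 3.11], [-2.88, 2.88]. Speed limits (rad/s): [2.39, 2.39, 3.01, 3.14, 3.14, 3.14].

## Interface

Orientations are given as a unit quaternion [w, x, y, z].
In Python, from rig import status, capture, camera_info, ticket gives the robot as it stands.
- The arm moves only by the shell command python3 -m crank 'ROWS' [FORCE]. ROWS is JSON, a list of rows, each a list of 7 numbers: the shift along the tool's x, y, z as a fraction of full scale, then the turn, a rotation vector about the tool's x, y, z as a fraction of full scale, then the closure, from 0 (fully open) to 1 (shut). A call has 1 to 12 rows; each row is the pose to reach, as a shift and turn from the pose commanded when the call began, along the tool's axes at that moment; what a row does not reach only later rows make up. Full scale, the value 1, is 0.1 m for a shift and 45 degrees for a turn. A row lasts 1/10 s, in which the tool goes at most 50 mm and 8.59 degrees, less where a joint would pass 70% of its speed; a pose out of reach is approached as far as the arm can. A call with a number of a shift or a turn outside -1 to 1 is refused whole. A call with a gripper value outside its range is refused whole. The fingers move at their own pace and stop on an object; FORCE is the grip in N (left out, the last holds). Time passes only in rows, so rows that repeat a pose let the fingers close. It gives the time, the measured TCP pose, the force, the opening and the grip force at its end, in the units of the state.
- status.sense(): the state, without advancing time (a new reading comes with each control period).
- capture(name): name is "scene" or "top" or "wrist"; returns (picture, depth): 384x512x3 uint8, red, green, blue; 384x512 float32, mm along the optical axis (not along the pixel's ray), 0 where there is no reading.
- camera_info(name): a dict with "K" (3x3 intrinsics, pixels), "camera_from_world" (4x4, takes a point from world to camera coordinates). Camera axes: x right, y up, looking along -z (the intrinsics and any distortion apply to the point x, -y, -z); pixel columns grow to the right and rows downward; lengths in mm; the calibration is good to about 2 mm. A picture is of the moment at which its call begins: read the wrist's pose just before it. camera_info takes no time and is no camera call; for the wrist camera it gives the pose at the moment of the call.
- ticket.finish_job(): hands the job in; it is judged then, once.
The state is a dict: "time_s": time; "joints": joint angles; "dq": joint speeds; "tau": joint torques, N m; "eef_pos": TCP position; "ee_rot": TCP orientation; "force": force on the tool from outside, world axes, zero at the start; "wrist_torque": the same for the moment, N m; "grip_width": opening from 0.0 (shut) to 1.0 (fully open); "grip_force": force on a finger pad.
Only numpy, scipy, OpenCV 4.12 (cv2) and the standard library are available. Lean on these libraries where they do the work, as an engineer would, in place of code of your own. Each camera call takes 0.05 s, during which the arm holds its last target. There are 200 camera calls.

## Working session

There is one attempt and no reset: what is moved stays moved. The work goes in short steps, Python scripts to look and compute and a shell command to move; the robot and the scene stay as the last step left them, time stands still between calls to the robot, and variables do not carry over. Pictures are saved under pics/ and viewed, at most 14 in all, crops included, and the job is handed in when it is done.

```bash
ls; mkdir -p pics; cat > h.py <<'E'
import numpy as np, cv2
from rig import status, capture, camera_info
def grab(n):
    ci=camera_info(n); p,d=capture(n); return p,d,ci
def world(d,ci):
    K=np.array(ci["K"]); T=np.linalg.inv(np.array(ci["camera_from_world"]))
    v,u=np.mgrid[:d.shape[0],:d.shape[1]]
    x=(u-K[0,2])/K[0,0]*d; y=(v-K[1,2])/K[1,1]*d
    P=np.stack([x,-y,-d,np.ones_like(d)],-1)@T.T
    return P[...,:3]
E
python3 - <<'E'
from h import *
for n in("top","scene"):
    p,d,ci=grab(n); np.savez(f"{n}.npz",p=p,d=d,W=world(d,ci)); cv2.imwrite(f"pics/{n}0.png",cv2.resize(p[...,::-1],(768,576)))
    print({k:v for k,v in ci.items()})
print(status.sense())
E
```

```text
pics
{'K': array([[372.69883432,   0.        , 255.61729228],
       [  0.        , 372.69883432, 193.94449467],
       [  0.        ,   0.        ,   1.        ]]), 'camera_from_world': array([[ 1.00368978e-02, -9.99768384e-01, -1.90378160e-02,
         2.30030213e+01],
       [ 9.88429128e-01,  7.03778125e-03,  1.51520057e-01,
        -4.97671344e+02],
       [-1.51350978e-01, -2.03383232e-02,  9.88270830e-01,
        -9.63766381e+02],
       [ 0.00000000e+00,  0.00000000e+00,  0.00000000e+00,
         1.00000000e+00]])}
{'K': array([[496.4032125 ,   0.        , 256.02517954],
       [  0.        , 496.4032125 , 195.83841259],
       [  0.        ,   0.        ,   1.        ]]), 'camera_from_world': array([[-5.39641085e-01, -8.41835151e-01,  1.00537118e-02,
         2.94967462e+02],
       [ 6.52933299e-01, -4.10951113e-01,  6.36236819e-01,
        -3.56486360e+02],
       [-5.31474935e-01,  3.49903931e-01,  7.71428307e-01,
        -1.21232369e+03],
       [ 0.00000000e+00,  0.00000000e+00,  0.00000000e+00,
         1.00000000e+00]])}
{'time_s': 0.1, 'joints': array([-1.39041066e+00,  3.13396871e-01,  1.49833186e+00, -4.60437106e-06,
        1.33100756e+00, -2.23430517e-01]), 'dq': array([-0.0003644 , -0.00058742, -0.00173491, -0.00045445, -0.00098031,
       -0.00045202]), 'tau': array([ 2.22371367e-03, -4.12900043e+01, -2.60140908e+01, -2.34004783e-04,
        3.00836917e-03,  1.25405077e-05]), 'eef_pos': array([ 206.25719776, -482.75701627,  404.20175655]), 'ee_rot': array([-5.71733409e-04,  9.79685444e-01,  2.00539531e-01,  1.00704681e-05]), 'force': array([0.55526396, 0.88752898, 0.2696271 ]), 'wrist_torque': array([-0.01171176,  0.03689973, -0.00018832]), 'grip_force': 0.0, 'grip_width': 0.9989426436627676}
```

View pics/top0.png

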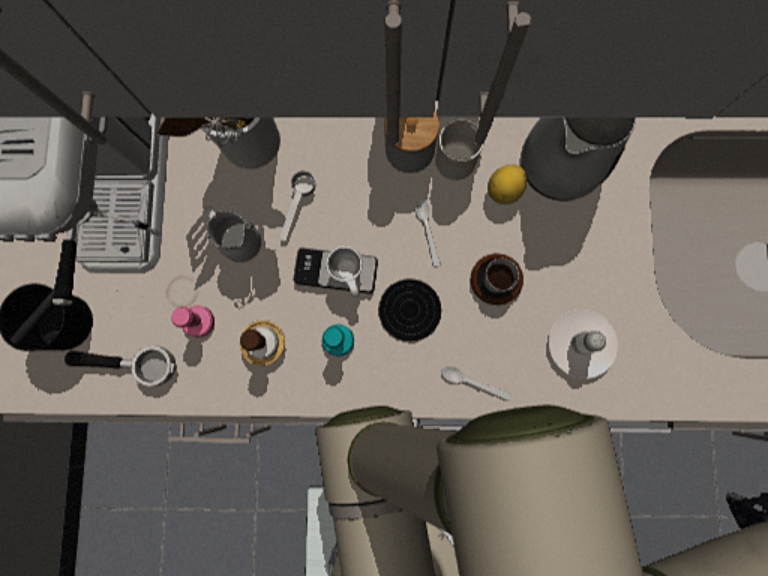

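View pics/scene0.png

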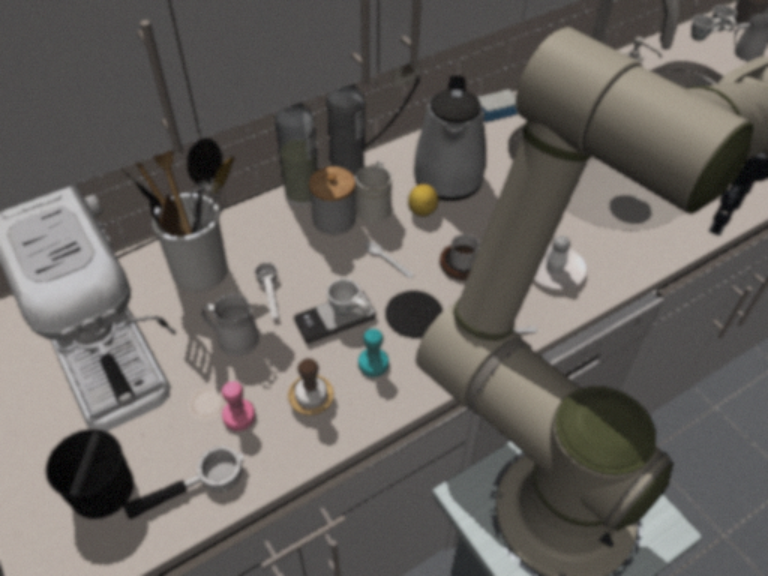

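The top view (768 px wide) shows the tamper in the light dish (262,343) and the espresso cup on the scale (345,265) with its handle toward lower right. The dosing cup is in the dark stand (498,278), the shaker on the saucer (590,343), and the mat at (410,310) is empty.

```bash
python3 - <<'E'
from h import *
f=np.load("top.npz");W=f["W"]
def seed(u,v): return W[int(v/1.5),int(u/1.5)]
S=dict(dish=(262,343),scale=(345,270),stand=(498,278),saucer=(583,345),mat=(410,310),pitcher=(235,235),teal=(338,340),pink=(193,320))
for k,(u,v) in S.items():
    s=seed(u,v); print(k,s.round())
    m=np.hypot(W[...,0]-s[0],W[...,1]-s[1])<90
    P=W[m]
    for lo,hi in((4,10),(11,17),(17,22),(22,27),(35,45),(45,52),(52,60),(60,68),(68,78),(78,90),(90,100),(100,120)):
        q=P[(P[:,2]>lo)&(P[:,2]<hi)]
        if len(q)>8:
            (c,r)=cv2.minEnclosingCircle(q[:,:2].astype(np.float32)); print("  z",lo,hi,len(q),np.round(c),round(r),"med",np.median(q,0).round(1))
E
python3 - <<'E'
import cv2
a=cv2.imread("pics/top0.png")
cv2.imwrite("pics/crop1.png",cv2.resize(a[220:400,230:630],(800,360),interpolation=cv2.INTER_CUBIC))
E
```

```text
dish [400. 228. 103.]
  z 4 10 128 [400. 228.] 90 med [401.4 217.7   4.5]
  z 17 22 121 [406. 246.] 40 med [397.5 230.4  20.7]
  z 22 27 161 [406. 246.] 41 med [397.3 240.5  23.9]
  z 35 45 202 [406. 245.] 29 med [401.5 234.9  39.7]
  z 52 60 9 [404. 242.] 13 med [405.6 236.4  57.7]
  z 60 68 11 [403. 238.] 8 med [402.6 235.   63.6]
  z 100 120 173 [405. 245.] 18 med [404.6 243.  113.3]
scale [537.  98.  28.]
  z 4 10 163 [536.  98.] 89 med [502.3  68.3   5. ]
  z 11 17 79 [529. 102.] 88 med [527.6 149.5  16.1]
  z 17 22 598 [540. 114.] 75 med [538.4 142.3  19.7]
  z 22 27 154 [543. 116.] 72 med [532.8 100.7  23. ]
  z 35 45 77 [543.  97.] 24 med [553.8 104.9  39.8]
  z 45 52 36 [542.  97.] 26 med [555.5 107.6  47.9]
  z 52 60 32 [527.  90.] 44 med [559.3  97.7  55.3]
  z 60 68 43 [528.  91.] 43 med [549.1  98.   64.7]
  z 68 78 172 [529.  92.] 44 med [520.8  86.1  74. ]
stand [ 524. -178.   35.]
  z 4 10 209 [ 523. -178.] 89 med [ 510.  -162.2    7.1]
  z 11 17 160 [ 527. -179.] 48 med [ 518.8 -162.9   15.6]
  z 17 22 204 [ 527. -179.] 47 med [ 516.9 -173.3   18.9]
  z 22 27 9 [ 524
[... 1719 characters left out ...]
 4 10 175 [407. 102.] 90 med [432.5  74.6   4.8]
  z 11 17 44 [413. 111.] 29 med [400.  100.5  15.8]
  z 17 22 130 [412. 110.] 28 med [403.8  99.1  19.3]
  z 22 27 14 [411. 112.] 24 med [408.9  99.6  22.5]
  z 78 90 31 [413. 111.] 18 med [410.1 110.7  87.5]
  z 90 100 138 [413. 112.] 18 med [412.  109.8  93.8]
pink [439. 353.  82.]
  z 4 10 190 [439. 353.] 90 med [438.7 351.3   4.7]
  z 11 17 52 [414. 348.] 84 med [439.2 354.1  15.3]
  z 17 22 168 [413. 341.] 79 med [435.9 361.2  19.8]
  z 22 27 62 [418. 346.] 84 med [431.6 358.7  23.2]
  z 35 45 23 [444. 369.] 13 med [443.  360.5  41.1]
  z 78 90 35 [444. 370.] 18 med [438.4 359.1  87.4]
  z 90 100 134 [445. 370.] 17 med [444.9 369.4  94.2]
```

View pics/crop1.png

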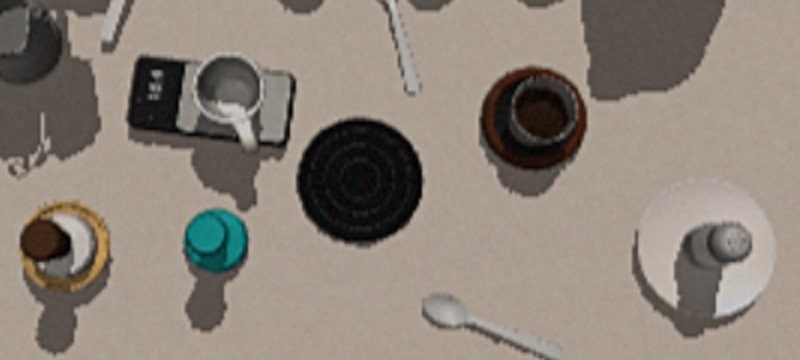

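The crop confirms the layout; the cup's handle points roughly toward −x. Next I measure the mat, plate and cup more closely.

```bash
cat >> h.py <<'E'
from scipy.spatial.transform import Rotation as R
from scipy.optimize import least_squares
def circ(q,r=None):
    f=lambda p:np.hypot(q[:,0]-p[0],q[:,1]-p[1])-(r or p[2])
    return least_squares(f,[*q[:,:2].mean(0),r or 30],loss="soft_l1",f_scale=2).x
def st():
    s=status.sense(); q=s["ee_rot"]; r=R.from_quat([q[1],q[2],q[3],q[0]]); x=r.as_matrix()[:,0]
    print(round(s["time_s"],1),"pos",s["eef_pos"].round(1),"yaw",np.degrees(np.arctan2(x[1],x[0])).round(2),"F",s["force"].round(1),"w",round(s["grip_width"],3),"gf",round(s["grip_force"],1),"q",s["joints"].round(2)); return s,r
def go(x,y,z,yaw=0):
    "remaining move to TCP xyz, yaw of tool x (deg), in tool axes/units"
    s,r=st(); t=R.from_euler('z',yaw,degrees=True)*R.from_quat([1,0,0,0])
    print("shift",(r.inv().apply(np.array([x,y,z])-s["eef_pos"])/100).round(3),"turn",(np.degrees((r.inv()*t).as_rotvec())/45).round(3))
E
python3 - <<'E'
from h import *
f=np.load("top.npz");W=f["W"];p=f["p"].astype(int);X,Y,Z=W[...,0],W[...,1],W[...,2]
g=p.sum(-1)/3
m=(np.hypot(X-469,Y+20)<75)&(g<60)&(Z>3)&(Z<12)
print("mat",cv2.minEnclosingCircle(W[m][:,:2].astype(np.float32)))
near=np.hypot(X-540,Y-110)<100
s=near&(Z>10)&(Z<24)&(g<300)
q=W[s&(np.abs(X-540)<60)][:,:2].astype(np.float32)
print("scale",cv2.minAreaRect(q))
pl=near&(Z>17)&(Z<22.5)&(g>75); q=W[pl][:,:2].astype(np.float32)
print("plate",cv2.minAreaRect(q),len(q))
for lo in(60,66,70):
    c=W[near&(Z>lo)&(np.hypot(X-547,Y-98)<40)]; print("cup",lo,len(c),circ(c[c[:,2]>lo]),cv2.minEnclosingCircle(c[c[:,0]>540][:,:2].astype(np.float32)))
h=W[near&(Z>50)&(np.hypot(X-545,Y-98)>36)]; print("handle",len(h),h.mean(0),h[np.argmin(h[:,0])])
print("overhead",W[(Z>150)&(X<720)&(X>380)].min(0) if ((Z>150)&(X<720)&(X>380)).any() else None, [W[int(150/1.5),int(393/1.5)],W[100//2,260]])
go(528,-180,404)
E
```

```text
mat ((467.7625732421875, -19.34551429748535), 57.640342712402344)
scale ((538.8413696289062, 103.18167877197266), (181.6751251220703, 72.49469757080078), 80.94477844238281)
plate ((541.9219970703125, 119.46340942382812), (146.5464324951172, 67.03492736816406), 82.99124145507812) 297
cup 60 168 [540.38746356  96.33318978  29.31631514] ((542.7220458984375, 96.5944595336914), 31.375389099121094)
cup 66 146 [540.6117749   96.43500878  29.51738002] ((542.7220458984375, 96.5944595336914), 31.375389099121094)
cup 70 126 [540.9196049   96.61678578  29.58608914] ((542.7220458984375, 96.5944595336914), 31.375389099121094)
handle 5800 [625.42510522 109.5778252  562.0125674 ] [485.4155028   80.84775393  61.26480506]
overhead [ 452.4324938  -391.75849612  150.02983927] [array([745.3286806 ,  11.87500643,  80.65022093]), array([587.77351384,  12.02628349, 606.31577659])]
0.1 pos [ 206.3 -482.8  404.2] yaw 23.14 F [0.6 0.9 0.3] w 0.999 gf 0.0 q [-1.39  0.31  1.5  -0.    1.33 -0.22]
shift [ 4.148 -1.52   0.005] turn [-0.001 -0.     0.514]
```

```bash
python3 -m crank '[[0.5,-0.18,0,0,0,0.19,0],[1,-0.36,0,0,0,0.38,0],[1,-0.36,0,0,0,0.514,0],[1,-0.36,0,0,0,0.514,0]]' 40 && python3 -m crank '[[0.42,-0.4,0,0,0,0,0],[0.85,-0.8,0,0,0,0,0],[0.85,-0.8,0,0,0,0,0]]' && python3 -m crank '[[0.42,-0.4,0,0,0,0,0],[0.85,-0.8,0,0,0,0,0],[0.85,-0.8,0,0,0,0,0]]' && python3 -m crank '[[0.37,-0.35,0.2,0,0,0,0],[0.74,-0.7,0.4,0,0,0,0],[0.74,-0.7,0.7,0,0,0,0],[0.74,-0.7,0.8,0,0,0,0],[0.74,-0.7,0.8,0,0,0,0],[0.74,-0.7,0.8,0,0,0,0]]'; python3 -c "
from h import *
go(528,-180,197)
p,d,ci=grab('wrist');cv2.imwrite('pics/w1.png',p[...,::-1])"
```

```text
time_s: 0.5
eef_pos: [285.2, -409.2, 404.6]
ee_rot: [-0.0, 1.0, 0.001, -0.0]
force: [-0.5, -1.1, 0.6]
grip_width: 1.004
grip_force: 0.0
time_s: 0.8
eef_pos: [370.5, -328.8, 404.6]
ee_rot: [-0.0, 1.0, 0.003, 0.0]
force: [-0.5, 0.1, 0.5]
grip_width: 0.998
grip_force: 0.0
time_s: 1.1
eef_pos: [455.8, -248.7, 404.4]
ee_rot: [-0.0, 1.0, 0.003, 0.0]
force: [-0.3, -0.3, 0.6]
grip_width: 1.001
grip_force: 0.0
time_s: 1.7
eef_pos: [527.7, -181.8, 325.9]
ee_rot: [0.0, 1.0, -0.0, 0.001]
force: [-0.2, -0.1, 0.5]
grip_width: 1.0
grip_force: 0.0
1.7 pos [ 527.7 -181.8  325.9] yaw -0.04 F [-0.2 -0.1  0.5] w 1.0 gf 0.0 q [-0.54  0.46  1.51 -0.    1.18  1.03]
shift [ 0.002 -0.019  1.289] turn [ 0.001 -0.002 -0.001]
```

View pics/w1.png

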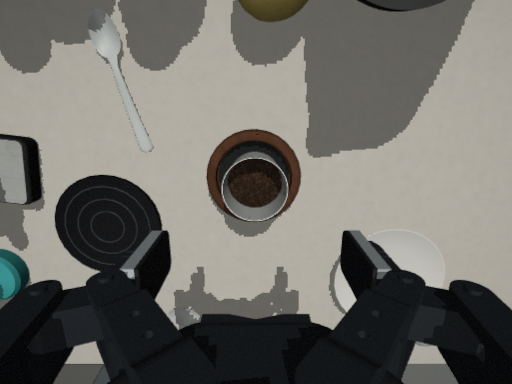

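The wrist view shows the dosing cup (255,187) centred between the fingers, sitting in the stand's well. I descend and grip.

```bash
python3 -m crank '[[0,-0.02,0.4,0,0,0,0],[0,-0.02,0.8,0,0,0,0],[0,-0.02,0.9,0,0,0,0]]' && python3 -m crank '[[0,0,0.2,0,0,0,0],[0,0,0.39,0,0,0,0],[0,0,0.39,0,0,0,0],[0,0,0.39,0,0,0,1],[0,0,0.39,0,0,0,1],[0,0,0.39,0,0,0,1],[0,0,0.39,0,0,0,1],[0,0,0.39,0,0,0,1],[0,0,0.39,0,0,0,1],[0,0,0.39,0,0,0,1]]' 40;  python3 -c "
from h import *
go(468,-19,300)"
```

```text
time_s: 2.05
eef_pos: [527.1, -178.8, 232.5]
ee_rot: [-0.001, 1.0, -0.0, -0.002]
force: [-0.5, 0.7, -0.3]
grip_width: 1.002
grip_force: 0.0
time_s: 3.05
eef_pos: [528.5, -178.8, 197.9]
ee_rot: [0.001, 1.0, 0.0, 0.001]
force: [-1.7, 0.6, 7.8]
grip_width: 0.647
grip_force: 41.4
3.0 pos [ 528.5 -178.8  197.9] yaw 0.01 F [-1.7  0.6  7.8] w 0.647 gf 41.4 q [-0.54  0.63  1.61 -0.    0.9   1.03]
shift [-0.602 -1.596 -1.025] turn [ 0.002 -0.004  0.   ]
```

```bash
python3 -m crank '[[0,0,-0.25,0,0,0,1],[0,0,-0.5,0,0,0,1],[-0.1,-0.3,-0.6,0,0,0,1],[-0.3,-0.65,-0.6,0,0,0,1],[-0.45,-1,-0.6,0,0,0,1],[-0.45,-1,-0.6,0,0,0,1]]' && python3 -m crank '[[-0.1,-0.35,0,0,0,0,1],[-0.15,-0.6,0,0,0,0,1],[-0.15,-0.6,0.3,0,0,0,1],[-0.15,-0.6,0.5,0,0,0,1],[-0.15,-0.6,0.58,0,0,0,1],[-0.15,-0.6,0.61,0,0,0,1],[-0.15,-0.6,0.61,0,0,0,1],[-0.15,-0.6,0.61,0,0,0,1]]';  python3 -c "
from h import *
go(468,-19,196)"
```

```text
time_s: 3.65
eef_pos: [481.6, -75.3, 256.6]
ee_rot: [-0.0, 1.0, 0.002, -0.0]
force: [-0.1, -0.0, -1.2]
grip_width: 0.646
grip_force: 42.9
time_s: 4.45
eef_pos: [468.5, -18.7, 195.9]
ee_rot: [0.0, 1.0, -0.0, 0.001]
force: [-3.1, 0.4, 6.8]
grip_width: 0.645
grip_force: 43.6
4.5 pos [468.5 -18.7 195.9] yaw -0.01 F [-3.1  0.4  6.8] w 0.645 gf 43.6 q [-0.29  0.48  1.88 -0.    0.77  1.28]
shift [-0.005  0.003 -0.001] turn [ 0.001 -0.002 -0.   ]
```

```bash
python3 -m crank '[[0,0,0,0,0,0,0],[0,0,0,0,0,0,0],[0,0,0,0,0,0,0],[0,0,0,0,0,0,0],[0,0,-0.3,0,0,0,0],[0,0,-0.7,0,0,0,0],[0,0,-1,0,0,0,0],[0,0,-1,0,0,0,0]]' && python3 -m crank '[[-0.1,-0.3,-0.3,0,0,0,0],[-0.2,-0.65,-0.5,0,0,0,0],[-0.3,-1,-0.5,0,0,0,0],[-0.3,-1,-0.5,0,0,0,0]]' && python3 -m crank '[[-0.1,-0.4,0,0,0,0,0],[-0.2,-0.8,0,0,0,0,0],[-0.3,-1,0,0,0,0,0],[-0.3,-1,0,0,0,0,0]]' && python3 -m crank '[[-0.02,-0.35,0,0,0,0,0],[-0.03,-0.64,0,0,0,0,0],[-0.03,-0.64,0,0,0,0,0],[-0.03,-0.64,0,0,0,0,0]]';  python3 -c "
from h import *
go(405,245,245)
p,d,ci=grab('wrist');cv2.imwrite('pics/w2.png',p[...,::-1])"
```

```text
time_s: 5.25
eef_pos: [468.7, -18.5, 298.2]
ee_rot: [0.001, 1.0, 0.0, 0.003]
force: [-0.6, 0.9, -1.0]
grip_width: 1.0
grip_force: 0.0
time_s: 5.65
eef_pos: [436.8, 84.3, 344.4]
ee_rot: [-0.0, 1.0, 0.002, -0.0]
force: [0.5, -0.5, -0.5]
grip_width: 1.0
grip_force: 0.0
time_s: 6.05
eef_pos: [407.2, 183.0, 343.9]
ee_rot: [0.0, 1.0, 0.002, -0.001]
force: [0.1, -1.0, -0.3]
grip_width: 1.001
grip_force: 0.0
time_s: 6.45
eef_pos: [405.4, 245.0, 344.0]
ee_rot: [0.0, 1.0, 0.0, -0.001]
force: [0.1, -0.6, 0.1]
grip_width: 0.999
grip_force: 0.0
6.5 pos [405.4 245.  344. ] yaw 0.02 F [ 0.1 -0.6  0.1] w 0.999 gf 0.0 q [ 0.3   0.26  1.73 -0.    1.15  1.87]
shift [-0.003 -0.     0.99 ] turn [0.001 0.001 0.   ]
```

View pics/w2.png

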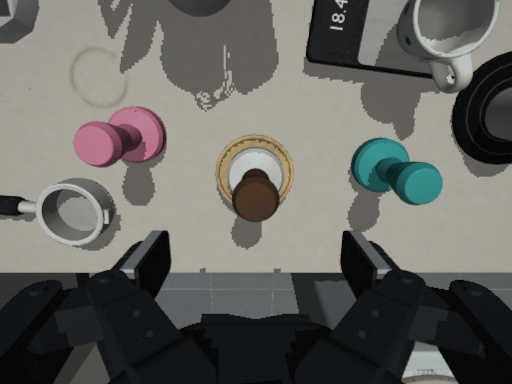

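The tamper's grip (255,200) is centred between the fingers, and the look-alikes are clear on both sides.

```bash
python3 -m crank '[[0,0,0.4,0,0,0,0],[0,0,0.8,0,0,0,0],[0,0,0.94,0,0,0,0],[0,0,0.94,0,0,0,0],[0,0,0.94,0,0,0,1],[0,0,0.94,0,0,0,1],[0,0,0.94,0,0,0,1],[0,0,0.94,0,0,0,1],[0,0,0.94,0,0,0,1],[0,0,0.94,0,0,0,1],[0,0,0.94,0,0,0,1],[0,0,0.94,0,0,0,1]]' 50 && python3 -m crank '[[0,0,0,0,0,0,1],[0,0,0,0,0,0,1],[0,0,0,0,0,0,1]]' && python3 -m crank '[[0,0,-0.1,0,0,0,1],[0,0,-0.25,0,0,0,1],[0,0,-0.5,0,0,0,1],[0,0,-0.5,0,0,0,1]]';  python3 -c "
from h import *
go(527,-179,245)
p,d,ci=grab('wrist');cv2.imwrite('pics/w3.png',p[...,::-1])"
```

```text
time_s: 7.7
eef_pos: [405.3, 245.6, 251.8]
ee_rot: [-0.0, 1.0, 0.0, 0.001]
force: [-0.8, -2.2, 5.5]
grip_width: 0.396
grip_force: 49.1
time_s: 8.0
eef_pos: [405.3, 245.6, 251.8]
ee_rot: [-0.0, 1.0, 0.0, 0.001]
force: [-1.3, -2.6, 5.7]
grip_width: 0.398
grip_force: 49.1
time_s: 8.4
eef_pos: [405.4, 245.8, 303.4]
ee_rot: [-0.001, 1.0, 0.0, 0.003]
force: [1.3, 0.1, -3.7]
grip_width: 0.394
grip_force: 50.3
8.4 pos [405.4 245.8 303.4] yaw 0.02 F [ 1.3  0.1 -3.7] w 0.394 gf 50.3 q [0.3  0.31 1.78 0.   1.04 1.87]
shift [1.212 4.25  0.584] turn [-0.002 -0.007  0.   ]
```

View pics/w3.png

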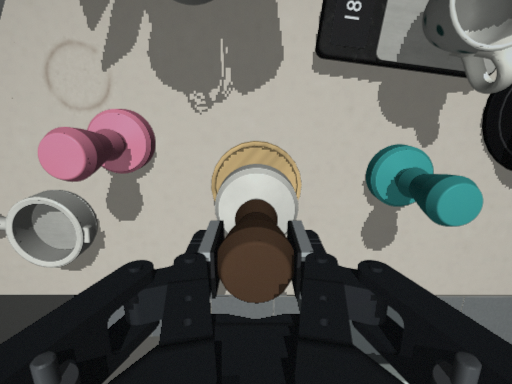

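The tamper hangs upright in the grip, off the dish.

```bash
python3 -m crank '[[0,0,-0.3,0,0,0,1],[0.05,0.2,-0.6,0,0,0,1],[0.15,0.5,-0.8,0,0,0,1],[0.25,0.9,-0.8,0,0,0,1],[0.3,1,-0.8,0,0,0,1]]' && python3 -m crank '[[0.1,0.4,0,0,0,0,1],[0.2,0.8,0,0,0,0,1],[0.3,1,0,0,0,0,1],[0.3,1,0,0,0,0,1]]' && python3 -m crank '[[0.1,0.4,0,0,0,0,1],[0.2,0.8,0,0,0,0,1],[0.3,1,0,0,0,0,1],[0.3,1,0,0,0,0,1]]' && python3 -m crank '[[0.1,0.4,0,0,0,0,1],[0.2,0.8,0,0,0,0,1],[0.31,1,0,0,0,0,1],[0.31,1,0,0,0,0,1]]' && python3 -m crank '[[0,0.25,0.2,0,0,0,1],[0,0.25,0.6,0,0,0,1],[0,0.25,0.9,0,0,0,1],[0,0.25,1,0,0,0,1],[0,0.25,1,0,0,0,1],[0,0.25,1,0,0,0,1]]';  python3 -c "
from h import *
go(527,-179,240)"
```

```text
time_s: 8.95
eef_pos: [435.4, 143.2, 379.9]
ee_rot: [0.0, 1.0, -0.001, -0.0]
force: [-0.3, 1.3, -4.5]
grip_width: 0.396
grip_force: 51.5
time_s: 9.35
eef_pos: [465.8, 43.7, 379.3]
ee_rot: [0.0, 1.0, -0.002, -0.001]
force: [-0.4, 0.4, -4.1]
grip_width: 0.398
grip_force: 51.8
time_s: 9.75
eef_pos: [495.7, -55.7, 379.4]
ee_rot: [-0.0, 1.0, -0.001, -0.001]
force: [-1.0, 1.2, -4.2]
grip_width: 0.398
grip_force: 52.1
time_s: 10.15
eef_pos: [526.7, -155.2, 379.3]
ee_rot: [-0.0, 1.0, -0.001, -0.001]
force: [-0.9, 1.5, -4.7]
grip_width: 0.398
grip_force: 52.3
time_s: 10.75
eef_pos: [526.5, -178.8, 282.1]
ee_rot: [0.0, 1.0, 0.0, 0.001]
force: [-0.2, 0.5, -3.6]
grip_width: 0.4
grip_force: 52.3
10.8 pos [ 526.5 -178.8  282.1] yaw 0.06 F [-0.2  0.5 -3.6] w 0.4 gf 52.3 q [-0.54  0.5   1.56  0.    1.08  1.03]
shift [0.004 0.002 0.421] turn [ 0.001 -0.002  0.001]
```

```bash
python3 -m crank '[[0,0,0.2,0,0,0,1],[0,0,0.34,0,0,0,1],[0,0,0.38,0,0,0,1],[0,0,0.4,0,0,0,1],[0,0,0.41,0,0,0,1],[0,0,0.42,0,0,0,1],[0,0,0.42,0,0,0,1]]'
```

```text
time_s: 11.45
eef_pos: [526.4, -179.6, 239.9]
ee_rot: [0.001, 1.0, 0.0, 0.001]
force: [-0.7, -0.6, 2.7]
grip_width: 0.397
grip_force: 52.8
```

```bash
python3 -m crank '[[0,0,0,0,0,0,0],[0,0,0,0,0,0,0],[0,0,0,0,0,0,0],[0,0,0,0,0,0,0],[0,0,0,0,0,0,0],[0,0,-0.2,0,0,0,0],[0,0,-0.6,0,0,0,0],[0,0,-1,0,0,0,0],[0,0,-1,0,0,0,0]]' && python3 -m crank '[[-0.3,0.4,0,0,0,0,0],[-0.6,0.75,0,0,0,0,0],[-0.6,0.75,0,0,0,0,0]]' && python3 -m crank '[[-0.3,0.4,0,0,0,0,0],[-0.57,0.72,0,0,0,0,0],[-0.57,0.72,0,0,0,0,0],[-0.57,0.72,0,0,0,0,0]]';  python3 -c "
from h import *
go(409,-326,210)
p,d,ci=grab('wrist');cv2.imwrite('pics/w4.png',p[...,::-1])"
```

```text
time_s: 12.35
eef_pos: [526.6, -179.6, 344.0]
ee_rot: [0.002, 1.0, 0.0, 0.004]
force: [-0.1, 0.1, -0.1]
grip_width: 0.997
grip_force: 0.0
time_s: 12.65
eef_pos: [463.7, -257.4, 338.2]
ee_rot: [0.0, 1.0, -0.002, -0.001]
force: [-0.1, 0.7, 1.0]
grip_width: 1.0
grip_force: 0.0
time_s: 13.05
eef_pos: [409.0, -326.5, 338.3]
ee_rot: [-0.0, 1.0, -0.001, -0.0]
force: [1.0, 0.3, -0.5]
grip_width: 1.004
grip_force: 0.0
13.1 pos [ 409.  -326.5  338.3] yaw -0.07 F [ 1.   0.3 -0.5] w 1.004 gf 0.0 q [-0.9   0.37  1.6   0.    1.17  0.67]
shift [ 1.000e-03 -4.000e-03  1.283e+00] turn [-0.001  0.    -0.002]
```

View pics/w4.png

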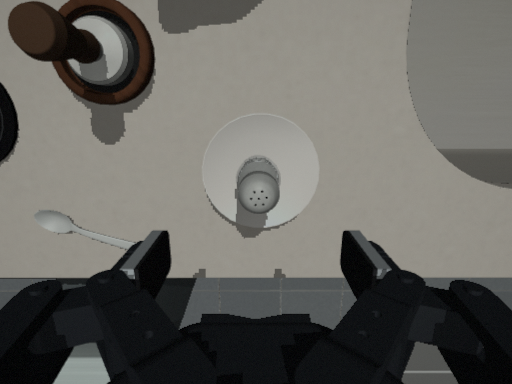

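The tamper stands in the well (100,50). The shaker (258,190) is centred between the fingers.

```bash
python3 -m crank '[[0,0.01,0.4,0,0,0,0],[0,0.01,0.8,0,0,0,0],[0,0.01,0.9,0,0,0,0]]' && python3 -m crank '[[0,0,0.2,0,0,0,0],[0,0,0.38,0,0,0,0],[0,0,0.38,0,0,0,0],[0,0,0.38,0,0,0,1],[0,0,0.38,0,0,0,1],[0,0,0.38,0,0,0,1],[0,0,0.38,0,0,0,1],[0,0,0.38,0,0,0,1],[0,0,0.38,0,0,0,1],[0,0,0.38,0,0,0,1],[0,0,0.38,0,0,0,1],[0,0,0.38,0,0,0,1]]' 35 && python3 -m crank '[[0,0,-0.1,0,0,0,1],[0,0,-0.4,0,0,0,1],[0,0,-0.8,0,0,0,1],[0,0,-1,0,0,0,1],[0,0,-1,0,0,0,1]]';  python3 -c "
from h import *
go(406,246,310)
p,d,ci=grab('wrist');cv2.imwrite('pics/w5.png',p[...,::-1])"
```

```text
time_s: 13.4
eef_pos: [409.3, -325.6, 245.2]
ee_rot: [-0.003, 1.0, 0.001, -0.002]
force: [0.8, 0.3, -0.1]
grip_width: 0.999
grip_force: 0.0
time_s: 14.6
eef_pos: [409.4, -327.5, 212.1]
ee_rot: [0.001, 1.0, 0.0, 0.001]
force: [-0.3, 2.8, 8.3]
grip_width: 0.46
grip_force: 34.5
time_s: 15.1
eef_pos: [409.3, -327.6, 314.0]
ee_rot: [0.002, 1.0, 0.0, 0.002]
force: [-0.1, 0.0, -2.0]
grip_width: 0.46
grip_force: 35.4
15.1 pos [ 409.3 -327.6  314. ] yaw 0.01 F [-0.1  0.  -2. ] w 0.46 gf 35.4 q [-0.9   0.4   1.63 -0.    1.11  0.67]
shift [-0.032 -5.736  0.013] turn [ 0.006 -0.005  0.   ]
```

View pics/w5.png

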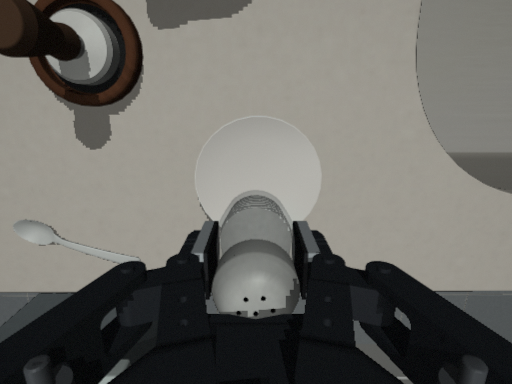

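```bash
python3 -m crank '[[0,-0.2,-0.3,0,0,0,1],[0,-0.6,-0.4,0,0,0,1],[0,-1,-0.4,0,0,0,1],[0,-1,-0.4,0,0,0,1]]' && python3 -m crank '[[0,-0.45,0,0,0,0,1],[0,-0.9,0,0,0,0,1],[0,-1,0,0,0,0,1]]' && python3 -m crank '[[0,-0.45,0,0,0,0,1],[0,-0.9,0,0,0,0,1],[0,-1,0,0,0,0,1]]' && python3 -m crank '[[0,-0.45,0,0,0,0,1],[0,-0.9,0,0,0,0,1],[0,-1,0,0,0,0,1]]' && python3 -m crank '[[0,-0.45,0,0,0,0,1],[0,-0.9,0,0,0,0,1],[0,-1,0,0,0,0,1]]' && python3 -m crank '[[0,-0.4,0,0,0,0,1],[-0.03,-0.74,0,0,0,0,1],[-0.03,-0.74,0.3,0,0,0,1],[-0.03,-0.74,0.6,0,0,0,1],[-0.03,-0.74,0.9,0,0,0,1],[-0.03,-0.74,0.9,0,0,0,1],[-0.03,-0.74,0.9,0,0,0,1]]';  python3 -c "
from h import *
go(406,246,224)"
```

```text
time_s: 15.55
eef_pos: [408.7, -223.9, 349.6]
ee_rot: [-0.001, 1.0, 0.002, -0.001]
force: [0.7, 0.3, -0.7]
grip_width: 0.464
grip_force: 35.8
time_s: 15.85
eef_pos: [408.5, -124.6, 349.5]
ee_rot: [-0.001, 1.0, 0.001, -0.001]
force: [0.1, -0.3, -1.6]
grip_width: 0.459
grip_force: 35.9
time_s: 16.15
eef_pos: [408.7, -24.9, 349.8]
ee_rot: [-0.001, 1.0, 0.001, -0.001]
force: [-0.4, -0.8, -1.5]
grip_width: 0.46
grip_force: 35.9
time_s: 16.45
eef_pos: [408.9, 74.8, 350.0]
ee_rot: [-0.0, 1.0, 0.001, -0.001]
force: [0.2, -0.0, -2.3]
grip_width: 0.462
grip_force: 36.0
time_s: 16.75
eef_pos: [409.2, 174.7, 350.0]
ee_rot: [-0.0, 1.0, 0.001, -0.001]
force: [-1.2, -0.3, -1.4]
grip_width: 0.452
grip_force: 36.0
time_s: 17.45
eef_pos: [406.8, 245.9, 261.0]
ee_rot: [0.0, 1.0, -0.0, -0.0]
force: [-0.2, 1.3, -0.9]
grip_width: 0.461
grip_force: 36.1
17.4 pos [406.8 245.9 261. ] yaw -0.05 F [-0.2  1.3 -0.9] w 0.461 gf 36.1 q [ 0.3   0.38  1.82 -0.    0.94  1.87]
shift [-0.008 -0.001  0.37 ] turn [ 0.001  0.001 -0.001]
```

```bash
python3 -m crank '[[-0.01,0,0.2,0,0,0,1],[-0.01,0,0.3,0,0,0,1],[-0.01,0,0.34,0,0,0,1],[-0.01,0,0.36,0,0,0,1],[-0.01,0,0.37,0,0,0,1],[-0.01,0,0.37,0,0,0,1]]'
```

```text
time_s: 18.05
eef_pos: [405.2, 246.7, 224.3]
ee_rot: [-0.0, 1.0, 0.0, 0.001]
force: [0.0, -0.4, -1.5]
grip_width: 0.458
grip_force: 36.2
```

```bash
python3 -m crank '[[0,0,0.01,0,0,0,1],[0,0,0.02,0,0,0,1],[0,0,0.02,0,0,0,1]]'
```

```text
time_s: 18.35
eef_pos: [405.3, 246.8, 224.0]
ee_rot: [-0.0, 1.0, 0.0, 0.001]
force: [-6.6, -3.9, 23.8]
grip_width: 0.458
grip_force: 39.6
```

```bash
python3 -m crank '[[0,0,-0.01,0,0,0,1],[0,0,-0.02,0,0,0,1],[0,0,-0.02,0,0,0,0],[0,0,-0.02,0,0,0,0],[0,0,-0.02,0,0,0,0],[0,0,-0.02,0,0,0,0],[0,0,-0.02,0,0,0,0],[0,0,-0.3,0,0,0,0],[0,0,-0.6,0,0,0,0],[0,0,-1,0,0,0,0],[0,0,-1,0,0,0,0]]' && python3 -m crank '[[0.3,0.35,-0.1,0,0,0,0],[0.6,0.7,-0.1,0,0,0,0],[0.7,0.75,-0.1,0,0,0,0],[0.7,0.75,-0.1,0,0,0,0]]' && python3 -m crank '[[0.3,0.35,0,0,0,-0.15,0],[0.6,0.7,0,0,0,-0.3,0],[0.67,0.75,0,0,0,-0.347,0],[0.67,0.75,0,0,0,-0.347,0],[0.67,0.75,0,0,0,-0.347,0]]';  python3 -c "
from h import *
go(542.5,96.6,215,15.6)
p,d,ci=grab('wrist');cv2.imwrite('pics/w6.png',p[...,::-1])"
```

```text
time_s: 19.45
eef_pos: [405.7, 246.9, 326.0]
ee_rot: [-0.001, 1.0, 0.0, 0.004]
force: [-0.0, 0.1, -0.7]
grip_width: 0.999
grip_force: 0.0
time_s: 19.85
eef_pos: [475.8, 170.8, 330.9]
ee_rot: [0.0, 1.0, -0.001, -0.0]
force: [0.1, 0.4, 0.2]
grip_width: 0.999
grip_force: 0.0
time_s: 20.35
eef_pos: [541.2, 97.9, 331.2]
ee_rot: [-0.0, 0.991, 0.136, -0.001]
force: [0.4, 0.1, -0.9]
grip_width: 0.999
grip_force: 0.0
20.4 pos [541.2  97.9 331.2] yaw 15.62 F [ 0.4  0.1 -0.9] w 0.999 gf 0.0 q [-0.03  0.43  1.53  0.    1.18  1.26]
shift [0.011 0.017 1.162] turn [-0.001  0.002  0.001]
```

View pics/w6.png

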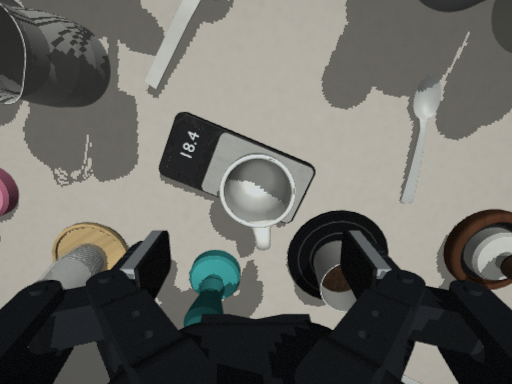

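The cup (257,190) is square to the fingers with its handle straight down. The shaker stands in the dish and the dosing cup is on the mat.

```bash
python3 -m crank '[[0.01,0.02,0.4,0,0,0,0],[0.01,0.02,0.8,0,0,0,0],[0.01,0.02,0.9,0,0,0,0]]' && python3 -m crank '[[0,0,0.13,0,0,0,0],[0,0,0.26,0,0,0,0],[0,0,0.26,0,0,0,0],[0,0,0.26,0,0,0,1],[0,0,0.26,0,0,0,1],[0,0,0.26,0,0,0,1],[0,0,0.26,0,0,0,1],[0,0,0.26,0,0,0,1],[0,0,0.26,0,0,0,1],[0,0,0.26,0,0,0,1],[0,0,0.26,0,0,0,1]]' 35 && python3 -m crank '[[0,0,-0.1,0,0,0,1],[0,0,-0.4,0,0,0,1],[0,0,-0.8,0,0,0,1],[0,0,-1,0,0,0,1],[0,0,-1,0,0,0,1]]';  python3 -c "
from h import *
go(410,-332,310,0)
p,d,ci=grab('wrist');cv2.imwrite('pics/w7.png',p[...,::-1]);np.savez('w7.npz',p=p,d=d,W=world(d,ci))
p,d,ci=grab('top');np.savez('top2.npz',p=p,d=d,W=world(d,ci))"
```

```text
time_s: 20.7
eef_pos: [541.8, 96.1, 238.3]
ee_rot: [-0.001, 0.991, 0.136, -0.003]
force: [0.1, 0.7, 0.4]
grip_width: 1.0
grip_force: 0.0
time_s: 21.8
eef_pos: [543.9, 95.1, 217.1]
ee_rot: [0.0, 0.991, 0.136, 0.001]
force: [-2.1, 1.9, 5.9]
grip_width: 0.708
grip_force: 37.0
time_s: 22.3
eef_pos: [543.8, 95.0, 319.2]
ee_rot: [0.001, 0.991, 0.136, 0.003]
force: [0.7, 1.1, -2.7]
grip_width: 0.705
grip_force: 38.6
22.3 pos [543.8  95.  319.2] yaw 15.62 F [ 0.7  1.1 -2.7] w 0.705 gf 38.6 q [-0.04  0.45  1.53 -0.    1.15  1.26]
shift [-2.439  3.751  0.085] turn [ 0.002 -0.008  0.347]
```

View pics/w7.png

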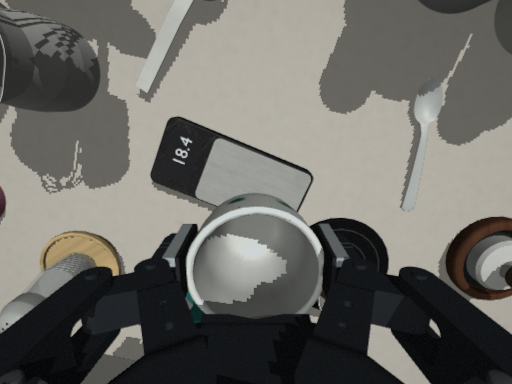

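The cup is held level and the scale plate is now clear.

```bash
python3 -m crank '[[-0.15,0.2,-0.2,0,0,0,1],[-0.4,0.6,-0.2,0,0,0,1],[-0.65,1,-0.2,0,0,0,1],[-0.65,1,-0.2,0,0,0,1]]' && python3 -m crank '[[-0.3,0.4,0,0,0,0,1],[-0.55,0.8,0,0,0,0,1],[-0.65,1,0,0,0,0,1]]' && python3 -m crank '[[-0.3,0.4,0,0,0,0,1],[-0.55,0.8,0,0,0,0,1],[-0.65,1,0,0,0,0,1]]' && python3 -m crank '[[-0.25,0.4,0,0,0,0.1,1],[-0.49,0.75,0,0,0,0.25,1],[-0.49,0.75,0.2,0,0,0.347,1],[-0.49,0.75,0.6,0,0,0.347,1],[-0.49,0.75,1,0,0,0.347,1],[-0.49,0.75,1,0,0,0.347,1],[-0.49,0.75,1,0,0,0.347,1]]';  python3 -c "
from h import *
go(410,-332,205)
f=np.load('top2.npz');W=f['W'];g=f['p'].astype(int).sum(-1)/3
cv2.imwrite('pics/t2.png',cv2.resize(f['p'][130:250,150:290,::-1],(700,600)))"
```

```text
time_s: 22.8
eef_pos: [506.7, -22.7, 334.3]
ee_rot: [-0.0, 0.991, 0.133, -0.002]
force: [-0.0, 1.0, -2.1]
grip_width: 0.705
grip_force: 38.8
time_s: 23.1
eef_pos: [471.1, -134.9, 334.3]
ee_rot: [-0.001, 0.991, 0.135, -0.001]
force: [1.3, 0.9, -1.8]
grip_width: 0.705
grip_force: 38.9
time_s: 23.4
eef_pos: [435.3, -249.0, 334.3]
ee_rot: [-0.001, 0.991, 0.135, -0.001]
force: [0.7, 0.8, -1.4]
grip_width: 0.7
grip_force: 39.0
time_s: 24.1
eef_pos: [409.8, -331.8, 235.7]
ee_rot: [-0.001, 1.0, 0.0, -0.001]
force: [0.5, -0.8, -1.4]
grip_width: 0.703
grip_force: 39.4
24.1 pos [ 409.8 -331.8  235.7] yaw 0.02 F [ 0.5 -0.8 -1.4] w 0.703 gf 39.4 q [-0.9   0.51  1.69  0.    0.94  0.67]
shift [0.003 0.003 0.307] turn [-0.002  0.001  0.   ]
```

```bash
python3 -m crank '[[0.01,0,0.15,0,0,0,1],[0.01,0,0.25,0,0,0,1],[0.01,0,0.28,0,0,0,1],[0.01,0,0.3,0,0,0,1],[0.01,0,0.31,0,0,0,1],[0.01,0,0.31,0,0,0,1]]'; python3 - <<'E'
from h import *
f=np.load('w7.npz');W=f['W'];g=f['p'].astype(int).sum(-1)/3
X,Y,Z=W[...,0],W[...,1],W[...,2]
m=(Z>12)&(Z<28)&(np.abs(X-545)<70)&(np.abs(Y-110)<100)
body=np.zeros(Z.shape,bool); body[100:230,140:320]=True; m&=body
pl=m&(g>95)
for n,k in(("all",m),("plate",pl)):
    k=cv2.morphologyEx(k.astype(np.uint8),cv2.MORPH_OPEN,np.ones((3,3)))>0
    print(n,k.sum(),cv2.minAreaRect(W[k][:,:2].astype(np.float32)),np.median(Z[k]))
E
```

```text
time_s: 24.7
eef_pos: [410.6, -332.0, 205.3]
ee_rot: [0.0, 1.0, 0.0, 0.0]
force: [-0.3, -0.2, -0.2]
grip_width: 0.706
grip_force: 39.5
all 8594 ((539.6600952148438, 116.45760345458984), (150.1166534423828, 68.10411834716797), 83.05516052246094) 20.073025408894296
plate 4845 ((538.7902221679688, 110.1866683959961), (130.52757263183594, 64.04722595214844), 83.13928985595703) 20.76194986836248
```

```bash
python3 -m crank '[[0,0,0.01,0,0,0,1],[0,0,0.015,0,0,0,1],[0,0,0.015,0,0,0,1]]'; python3 - <<'E'
from h import *
f=np.load('w7.npz');W=f['W'];g=f['p'].astype(int).sum(-1)/3
c=np.array([539.66,116.46]);a=np.radians(83.06);u=np.array([np.cos(a),np.sin(a)]);v=np.array([u[1],-u[0]])
D=W[...,:2]-c;s=D@u;t=D@v
z=(W[...,2]>12)&(W[...,2]<28)
roi=np.zeros(z.shape,bool);roi[100:230,140:320]=True;z&=roi
for k in range(-78,79,4):
    q=z&(np.abs(s-k)<2)&(np.abs(t)<25); print(k,q.sum(),round(np.median(g[q])) if q.any() else 0,end=' | ')
print()
for k in range(-36,37,2):
    q=z&(np.abs(t-k)<1)&(s<0)&(s>-50); print(k,q.sum(),round(np.median(g[q])) if q.any() else 0,end=' | ')
E
```

```text
time_s: 25.0
eef_pos: [410.9, -331.9, 205.0]
ee_rot: [0.001, 1.0, 0.0, 0.001]
force: [-1.2, 5.1, 13.4]
grip_width: 0.708
grip_force: 40.6
-78 0 0 | -74 65 65 | -70 118 151 | -66 116 152 | -62 114 152 | -58 113 152 | -54 106 154 | -50 106 154 | -46 108 154 | -42 110 154 | -38 109 155 | -34 113 154 | -30 119 154 | -26 124 154 | -22 134 153 | -18 145 154 | -14 155 154 | -10 171 154 | -6 188 154 | -2 208 153 | 2 205 154 | 6 203 155 | 10 213 155 | 14 212 155 | 18 213 155 | 22 207 154 | 26 210 154 | 30 210 35 | 34 209 34 | 38 222 35 | 42 215 36 | 46 217 36 | 50 227 37 | 54 213 37 | 58 222 37 | 62 222 36 | 66 211 36 | 70 224 35 | 74 137 35 | 78 0 0 | 
-36 0 0 | -34 0 0 | -32 0 0 | -30 0 0 | -28 0 0 | -26 3 139 | -24 5 139 | -22 10 149 | -20 11 149 | -18 18 152 | -16 17 152 | -14 23 154 | -12 32 154 | -10 34 154 | -8 41 154 | -6 51 153 | -4 58 154 | -2 79 153 | 0 99 154 | 2 102 154 | 4 101 155 | 6 106 153 | 8 104 153 | 10 105 155 | 12 101 155 | 14 106 155 | 16 103 155 | 18 107 154 | 20 107 153 | 22 110 154 | 24 107 153 | 26 108 152 | 28 106 153 | 30 106 153 | 32 133 89 | 34 90 26 | 36 0 0 |
```

```bash
python3 -m crank '[[0,0,-0.01,0,0,0,1],[0,0,-0.01,0,0,0,0],[0,0,-0.01,0,0,0,0],[0,0,-0.01,0,0,0,0],[0,0,-0.01,0,0,0,0],[0,0,-0.01,0,0,0,0],[0,0,-0.3,0,0,0,0],[0,0,-0.7,0,0,0,0],[0,0,-1,0,0,0,0],[0,0,-1,0,0,0,0]]' && python3 -m crank '[[0.1,-0.4,0,0,0,0,0],[0.15,-0.8,0,0,0,0,0],[0.2,-1,0,0,0,0,0],[0.2,-1,0,0,0,0,0]]' && python3 -m crank '[[0.1,-0.4,0,0,0,0,0],[0.15,-0.8,0,0,0,0,0],[0.2,-1,0,0,0,0,0],[0.2,-1,0,0,0,0,0]]' && python3 -m crank '[[0.1,-0.5,0,0,0,0,0],[0.18,-0.9,0,0,0,0,0],[0.18,-1,0,0,0,0,0],[0.18,-1,0,0,0,0,0],[0.18,-1,0,0,0,0,0]]';  python3 -c "
from h import *
go(468.5,-18.7,197)
p,d,ci=grab('wrist');cv2.imwrite('pics/w8.png',p[...,::-1])
p,d,ci=grab('top');np.savez('top3.npz',p=p,d=d,W=world(d,ci))
W=world(d,ci);m=np.hypot(W[...,0]-410,W[...,1]+332)<45
print('cup rim',cv2.minEnclosingCircle(W[m&(W[...,2]>55)&(W[...,0]>400)][:,:2].astype(np.float32)))"
```

```text
time_s: 26.0
eef_pos: [411.0, -332.3, 307.1]
ee_rot: [0.003, 1.0, 0.0, 0.002]
force: [-0.6, -0.0, 0.4]
grip_width: 0.997
grip_force: 0.0
time_s: 26.4
eef_pos: [430.8, -229.9, 302.6]
ee_rot: [-0.001, 1.0, 0.001, -0.0]
force: [-0.6, -0.4, 0.5]
grip_width: 0.999
grip_force: 0.0
time_s: 26.8
eef_pos: [450.8, -130.9, 302.8]
ee_rot: [-0.0, 1.0, 0.001, -0.0]
force: [0.1, 0.2, -0.2]
grip_width: 0.999
grip_force: 0.0
time_s: 27.3
eef_pos: [468.6, -33.4, 303.0]
ee_rot: [0.0, 1.0, -0.0, -0.0]
force: [0.1, 0.1, 1.4]
grip_width: 0.995
grip_force: 0.0
27.3 pos [468.6 -33.4 303. ] yaw -0.05 F [0.1 0.1 1.4] w 0.995 gf 0.0 q [-0.32  0.31  1.8  -0.    1.04  1.25]
shift [-1.00e-03 -1.47e-01  1.06e+00] turn [ 0.001  0.    -0.001]
cup rim ((409.310546875, -329.405029296875), 31.79186248779297)
```

View pics/w8.png

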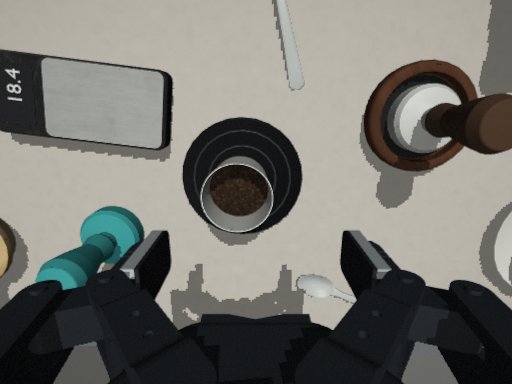

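The dosing cup stands upright on the mat (240,193), about 15 mm to the left. I correct for that and grip.

```bash
python3 -m crank '[[0,-0.15,0.1,0,0,0,0],[0,-0.15,0.4,0,0,0,0],[0,-0.15,0.8,0,0,0,0],[0,-0.15,1,0,0,0,0],[0,-0.15,1,0,0,0,0]]' && python3 -m crank '[[0,0,0.05,0,0,0,0],[0,0,0.06,0,0,0,1],[0,0,0.06,0,0,0,1],[0,0,0.06,0,0,0,1],[0,0,0.06,0,0,0,1],[0,0,0.06,0,0,0,1],[0,0,0.06,0,0,0,1],[0,0,0.06,0,0,0,1]]' 40 && python3 -m crank '[[0,0,-0.2,0,0,0,1],[0,0,-0.5,0,0,0,1],[0,0,-0.6,0,0,0,1],[0,0,-0.6,0,0,0,1]]';  python3 -c "
from h import *
go(537,94,212)"
```

```text
time_s: 27.9
eef_pos: [467.9, -17.8, 201.1]
ee_rot: [-0.001, 1.0, -0.001, -0.002]
force: [-0.6, 0.3, 0.3]
grip_width: 1.002
grip_force: 0.0
time_s: 28.7
eef_pos: [468.8, -17.0, 198.4]
ee_rot: [0.0, 1.0, 0.0, 0.001]
force: [-0.6, -0.5, 5.7]
grip_width: 0.641
grip_force: 41.4
time_s: 29.1
eef_pos: [468.7, -16.9, 258.4]
ee_rot: [0.0, 1.0, 0.0, 0.002]
force: [0.1, 0.3, -1.8]
grip_width: 0.643
grip_force: 42.8
29.1 pos [468.7 -16.9 258.4] yaw 0.01 F [ 0.1  0.3 -1.8] w 0.643 gf 42.8 q [-0.29  0.37  1.84  0.    0.92  1.28]
shift [ 0.682 -1.109  0.465] turn [ 0.001 -0.004  0.   ]
```

```bash
python3 -m crank '[[0.2,-0.3,0,0,0,0,1],[0.4,-0.65,0,0,0,0,1],[0.6,-1,0,0,0,0,1],[0.6,-1,0,0,0,0,1]]' && python3 -m crank '[[0.08,-0.11,0,0,0,0,1],[0.08,-0.11,0.2,0,0,0,1],[0.08,-0.11,0.35,0,0,0,1],[0.08,-0.11,0.42,0,0,0,1],[0.08,-0.11,0.45,0,0,0,1],[0.08,-0.11,0.46,0,0,0,1],[0.08,-0.11,0.46,0,0,0,1]]';  python3 -c "
from h import *
go(537,94,212)"
```

```text
time_s: 29.5
eef_pos: [529.3, 86.3, 255.7]
ee_rot: [-0.0, 1.0, 0.002, -0.0]
force: [0.6, -0.5, -0.8]
grip_width: 0.648
grip_force: 43.0
time_s: 30.2
eef_pos: [536.1, 93.9, 212.7]
ee_rot: [0.0, 1.0, 0.0, -0.001]
force: [-10.2, -0.2, 19.1]
grip_width: 0.643
grip_force: 44.5
30.2 pos [536.1  93.9 212.7] yaw 0.01 F [-10.2  -0.2  19.1] w 0.643 gf 44.5 q [-0.04  0.58  1.65 -0.    0.91  1.53]
shift [ 0.009 -0.001  0.007] turn [0.    0.001 0.   ]
```

Contact made. I ease off, open, retreat and check everything from the top camera.

```bash
python3 -m crank '[[0,0,-0.01,0,0,0,1],[0,0,-0.01,0,0,0,0],[0,0,-0.01,0,0,0,0],[0,0,-0.01,0,0,0,0],[0,0,-0.01,0,0,0,0],[0,0,-0.01,0,0,0,0],[0,0,-0.3,0,0,0,0],[0,0,-0.7,0,0,0,0],[0,0,-1,0,0,0,0],[0,0,-1,0,0,0,0]]' && python3 -m crank '[[-0.3,0,-0.3,0,0,0,0],[-0.6,0,-0.5,0,0,0,0],[-1,0,-0.5,0,0,0,0],[-1,0,-0.5,0,0,0,0]]' && python3 -m crank '[[-0.3,0.3,0,0,0,0,0],[-0.6,0.6,0,0,0,0,0],[-1,1,0,0,0,0,0],[-1,1,0,0,0,0,0]]';  python3 - <<'E'
from h import *
st()
p,d,ci=grab('top');W=world(d,ci);X,Y,Z=W[...,0],W[...,1],W[...,2]
cv2.imwrite('pics/t3.png',cv2.resize(p[120:290,90:450,::-1],(800,378),interpolation=cv2.INTER_CUBIC))
for n,x,y,lo,hi,r in(("tamper base",527,-179,30,42,36),("tamper top",527,-179,90,110,40),("dosing",537,94,60,76,40),("dosing mid",537,94,40,76,40),("cup",410,-332,56,68,62),("cup mid",410,-332,30,52,34),("shaker",406,246,40,88,36),("shaker top",406,246,98,116,36),("pitcher",595,298,20,80,60),("saucer",410,-332,11,17,70),("dish",406,246,17,27,50)):
    q=W[(np.hypot(X-x,Y-y)<r)&(Z>lo)&(Z<hi)]
    if len(q)>5: print(n,len(q),np.round(cv2.minEnclosingCircle(q[:,:2].astype(np.float32))[0],1),round(cv2.minEnclosingCircle(q[:,:2].astype(np.float32))[1],1),"zmax",q[:,2].max().round(1))
E
```

```text
time_s: 31.2
eef_pos: [537.0, 94.2, 315.2]
ee_rot: [0.0, 1.0, 0.0, 0.004]
force: [0.2, -0.9, -0.3]
grip_width: 0.999
grip_force: 0.0
time_s: 31.6
eef_pos: [433.1, 94.5, 360.5]
ee_rot: [-0.0, 1.0, 0.0, -0.001]
force: [1.0, 0.1, -0.4]
grip_width: 1.0
grip_force: 0.0
time_s: 32.0
eef_pos: [334.5, -7.8, 360.6]
ee_rot: [0.0, 1.0, -0.002, -0.001]
force: [1.0, -0.2, 0.3]
grip_width: 1.0
grip_force: 0.0
32.0 pos [334.5  -7.8 360.6] yaw -0.22 F [ 1.  -0.2  0.3] w 1.0 gf 0.0 q [-0.38 -0.08  2.06 -0.    1.16  1.2 ]
tamper base 26 [ 525.  -179.1] 21.4 zmax 32.8
tamper top 161 [ 527.  -179.5] 18.3 zmax 107.4
dosing 64 [534.1  94.9] 29.1 zmax 75.3
dosing mid 391 [534.1  94.9] 29.1 zmax 75.3
cup 201 [ 396.6 -328.8] 43.3 zmax 66.5
cup mid 140 [ 408.3 -327.7] 30.3 zmax 51.6
shaker 104 [404.4 244.5] 20.8 zmax 85.2
shaker top 144 [404.8 246.5] 17.0 zmax 112.5
pitcher 429 [595.5 297.6] 39.3 zmax 79.7
saucer 635 [ 409.7 -331.1] 61.7 zmax 17.0
dish 432 [405.8 246.4] 40.9 zmax 26.9
```

View pics/t3.png

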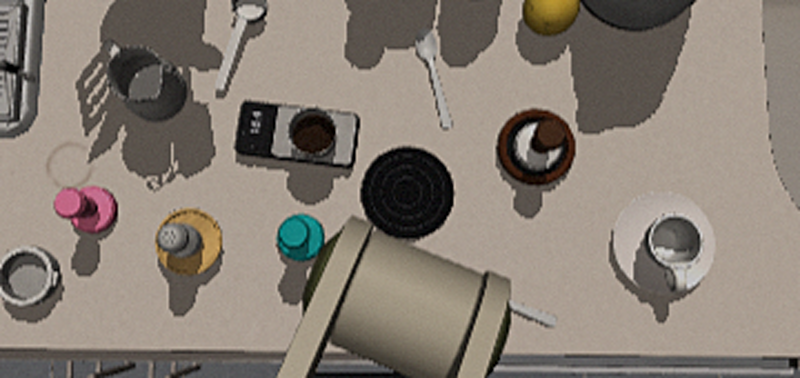

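The top view shows the tamper in the stand, the dosing cup on the plate, the espresso cup on the saucer and the shaker in the dish. Each is upright and within about 3 mm of centre, and the pitcher has not moved.

```bash
python3 -c "
from rig import ticket
print(ticket.finish_job())"
```

```text
the job is handed in; nothing more can be done
None
```

The job is handed in at about 32 s of arm time: the tamper, dosing cup, espresso cup and sugar shaker all stand upright in their own places, within about 3 mm of centre, nothing tipped over, and the milk pitcher was not moved.

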